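# Push the blue seed slide home

### The job

On the low seed sower in front of the robot two seed slides stand pulled out of their guides. Push the slide with the blue crossbar in until it is fully home against its end stop, pushing on the middle of the crossbar because it jams when pushed off-centre. Leave the slide with the yellow crossbar where it is.

Things in the scene. Friction and masses are not known exactly. Their poses are not given: they have to be found in the camera images.
- bed: Seed sower, fixed: plate 400x430 mm, 12 thick; two guide channels along x, centre lines at y=+105 and -105 mm, 86 wide, 29 mm high, x -150..+226. Origin: table level, midway between channels, at the x of a crossbar's centre when home (within 3 mm). +x: the way slides are pushed in (away from robot), +y left, z up. Green seed box x=+128..+223, top 80 mm. End stops halt the slides.
- blue_slide_bar (a point): Slide to push: loose, 0.3-0.6 kg, in either channel, 85-110 mm short of home. Point: centre of blue crossbar, 50 mm above table. Bar 22 thick (x), 160 wide (y), 36 tall (32-68 mm above table), white stripe at its middle; on a 240 mm wooden tongue in the channel, 60 mm long rubber shoes under the bar, 1 mm play each side. Slides easily (1-6 N) within 20 mm of the middle; jams near an end.
- yellow_slide_bar (a point): The other slide, alike but with a yellow crossbar, in the other channel, also pulled out by 85 to 110 mm. Point: centre of its crossbar; axes as for the blue one (x inwards, y along the bar, z up). To be left where it is.

How it is judged (in metres and radians):
At the end, for the whole second after the job is handed in: The blue slide lies flat and straight in its guide, fully home (crossbar within 10 mm of its home position, within about 6 degrees of straight); the yellow slide is within 15 mm of where it stood (x of blue_slide_bar in the frame of bed between -0.01 and 0.015 m and z of blue_slide_bar in the frame of bed between 0.043 and 0.06 m and angle between the x axis of blue_slide_bar and the x axis of bed, either way round below 0.1 rad and distance of yellow_slide_bar from where it was at the start of the episode below 0.015 m); the robot touches nothing.
It fails at once if the yellow slide is pushed more than 15 mm from where it stood (distance of yellow_slide_bar from where it was at the start of the episode above 0.015 m).
It also fails if it takes over 32 s, if anything falls off the work surface, if the arm or the gripper's body presses on something with over 40 N, if the wrist force passes 120 N, or if a joint passes its speed limit or range.

### The arm

A 7-joint arm with a two-finger parallel gripper is mounted at the origin on the work surface. World frame = base frame: x ahead of the robot, y to its left, z up, the work surface at z = 0. Lengths are in mm, angles in degrees, forces in N, time in s.
With the tool pointing down it reaches from about 400 to 900 mm from the base axis. Payload 5.5 kg.
Tool frame: the origin (TCP) lies at the very end of the fingers, on their centre line; the grasp point (between the pads) lies 19 mm behind it; z points along the fingers, y is the line along which they close (so a half turn about z gives the same grasp; the last joint's range is limited). The gripper opens to 85 mm and grips with 20 to 120 N. Pads are 22 mm wide; open, the fingers measure 114 mm over their backs; the gripper's body (76 mm by 85 mm) begins 54 mm behind the grasp point. The pads swing forward as they close: fully open they stand 13 mm farther back than shut.
Start: joints at [84.637, 28.699, -24.465, 88.831, 12.651, 65.22, -12.049], TCP at [227.063, -609.05, 231.31] pointing down, gripper open.
Joint ranges: [-164.97, 164.97], [-17.58, 116.51], [-87.97, 89.64], [11.32, 138.91], [-80.73, 260.73], [10.89, 115.49], [-147.41, 147.41]. Speed limits (degrees/s): [147.25, 147.25, 180, 180, 180, 180, 180].

### API

Orientations are given as a 3x3 rotation matrix whose columns are the frame's x, y, z axes.
In Python, from bench import robot gives the robot as it stands.
- The arm moves only by the tool move_arm, never from a script. Its argument "plan" is a list of rows, each a list of 3 entries, a list of its own where there are three numbers: the shift along the world's x, y, z in m, then the turn, a rotation vector about the world's x, y, z in rad, then the finger opening in m, from 0 to 0.0854. A call has 1 to 10 rows; each row shifts and turns the commanded pose from where the row before left it; what a row does not reach is not made up. A row lasts 1/10 s, in which the tool goes at most 50 mm and 8.59 degrees, less where a joint would pass 70% of its speed; a pose out of reach is approached as far as the arm can. A call is refused whole if a number of a shift passes 0.05 or a number of a turn 0.15, either way. A call with a gripper value outside its range is refused whole. The fingers move at their own pace and stop on an object; "squeeze" is the grip in N (left out, the last holds). Time passes only in rows, so rows that do not move let the fingers close. It gives the time, the measured TCP pose, the force, the opening and the grip force at its end, in the units of the state.
- robot.read_state(): the state, without advancing time (a new reading comes with each control period).
- robot.read_camera(name): name is "scene" or "top"; returns a dict with "img" (420x560x3 uint8, red, green, blue), "range_z" (420x560 float32, mm along the optical axis (not along the pixel's ray), 0 where there is no reading), "vertical_fov" (degrees; the focal length in pixels is half the picture's height over the tangent of half this angle, whatever the lens; pixels are square), "cx", "cy" (the principal point, pixels), "extrinsics" (4x4, takes a point from camera to world coordinates). Camera axes: x right, y down, z forward; pixel columns grow to the right and rows downward; lengths in mm; the calibration is good to about 2 mm. A picture is of the moment at which its call begins.
- robot.job_done(): hands the job in; it is judged then, once.
Trained networks look in the newest picture that a camera, given by its name, has taken for a name from the list of things; names that differ only in an ending like _2 or _b are one class to them, and where a whole thing is asked for, a point or a joint stands for the part that bears it (a point fixed in the world has none). Each returns a list of dicts, best first, with "p" (0 to 1); they miss things now and then, are a little off and sometimes report something else, mostly with a low value. They report only what shows in the picture. A call takes as long as a camera call.
- robot.regions_of(camera, name): "pixels" (420x560 bool, what is visible of it) and "rect" ([left, top, right, bottom] in pixels, round what is visible of it).
- robot.spot_point(camera, name): "centre" ([column, row] in pixels: a listed point, or the origin of a listed thing).
The state is a dict: "time_s": time; "joint_pos": joint angles; "joint_vel": joint speeds; "tau": joint torques, N m; "tcp_pos": TCP position; "orientation": TCP orientation; "wrist_force": force on the tool from outside, world axes, zero at the start; "torque": the same for the moment, N m; "finger_gap": opening from 0.0 (shut) to 1.0 (fully open); "finger_force": force on a finger pad.
Only numpy, scipy, OpenCV 4.12 (cv2) and the standard library are available. Lean on these libraries where they do the work, as an engineer would, in place of code of your own. Each camera call takes 0.05 s, during which the arm holds its last target. There are 200 camera calls.

## Working session

There is one attempt and no reset: what is moved stays moved. The work goes in short steps, Python scripts to look and compute and a tool call to move; the robot and the scene stay as the last step left them, time stands still between calls to the robot, and variables do not carry over. Pictures are saved under pics/ and viewed, at most 10 in all, crops included, and the job is handed in when it is done.

Besides the shell and the picture viewer there is one more tool, called after "Request:" by a JSON object that holds its "method" and its "body". move_arm: Moves the arm, as the interface text tells. Its arguments: {"type":"object","properties":{"plan":{"type":"array"},"squeeze":{"type":"number"}},"required":["plan"]}

```bash
mkdir -p pics; cat > h.py <<'E'
import numpy as np, cv2
from bench import robot
def cloud(d):
    h,w=d["range_z"].shape; f=h/2/np.tan(np.radians(d["vertical_fov"])/2)
    v,u=np.mgrid[:h,:w]; z=d["range_z"].astype(float)
    P=np.stack([(u-d["cx"])/f*z,(v-d["cy"])/f*z,z],-1)
    T=np.array(d["extrinsics"]); return P@T[:3,:3].T+T[:3,3]
E
python3 - <<'E'
from h import *
ims=[]
for c in("scene","top"):
    d=robot.read_camera(c); W=cloud(d); ims.append(d["img"])
    for n in("blue_slide_bar","yellow_slide_bar"):
        for r in robot.regions_of(c,n)[:2]:
            m=r["pixels"]&(d["range_z"]>0); Q=W[m]
            print(c,n,r["p"],r["rect"],m.sum(),Q.mean(0).round(),np.percentile(Q,[2,50,98],axis=0).round().tolist())
        for s in robot.spot_point(c,n)[:2]: 
            u,v=map(int,np.round(s["centre"])); print(" pt",s["p"],u,v,W[v,u].round())
    for s in robot.spot_point(c,"bed")[:1]:
        u,v=map(int,np.round(s["centre"])); print(" bed",s["p"],u,v,W[v,u].round())
    cv2.imwrite(f"pics/{c}.png",d["img"][...,::-1])
print(robot.read_state())
E
```

```text
scene blue_slide_bar 0.76 [191.1, 175.3, 317.5, 312.3] 4173 [608. -45.  38.] [[533.0, -109.0, 19.0], [570.0, -47.0, 22.0], [740.0, 35.0, 68.0]]
scene yellow_slide_bar 0.75 [287.7, 126.6, 411.0, 238.8] 3011 [630. 163.  37.] [[552.0, 97.0, 19.0], [588.0, 162.0, 22.0], [770.0, 243.0, 68.0]]
 pt 0.6 322 151 [573. 158.  66.]
 bed 0.91 310 227 [649.  48.  11.]
top blue_slide_bar 0.88 [264.5, 95.8, 381.2, 252.1] 5380 [603. -42.  40.] [[522.0, -103.0, 21.0], [575.0, -46.0, 24.0], [747.0, 37.0, 70.0]]
 pt 0.58 324 228 [540. -36.  69.]
top yellow_slide_bar 0.75 [109.1, 108.1, 230.2, 263.5] 5399 [622. 168.  40.] [[543.0, 102.0, 21.0], [592.0, 165.0, 24.0], [767.0, 246.0, 70.0]]
 pt 0.67 172 239 [565. 171.  68.]
 bed 0.65 249 174 [652.  52.  13.]
{'time_s': 0.6, 'joint_pos': array([ 84.63722376,  28.69676657, -24.46567535,  88.83321796,
        12.64992802,  65.21949398, -12.04881403]), 'joint_vel': array([-0.12329788, -0.10102479,  0.01787436, -0.05418139, -0.01472999,
        0.01367233,  0.0384598 ]), 'tau': array([ 2.28405617e-03, -5.69033647e+01, -5.80558062e+00, -2.81195390e+01,
        1.29002231e-02,  2.29308418e-03, -3.34368701e-05]), 'tcp_pos': array([ 227.06852594, -609.03517695,  231.32629203]), 'orientation': array([[ 9.37005102e-01,  3.49315668e-01,  4.82004135e-05],
       [ 3.49315670e-01, -9.37005103e-01, -1.70368078e-05],
       [ 3.92128095e-05,  3.28007356e-05, -9.99999999e-01]]), 'wrist_force': array([-0.9514976 , -0.14979232, -0.02114368]), 'torque': array([0.03085432, 0.01972061, 0.02441632]), 'finger_force': 0.0, 'finger_gap': 1.0007588780144585}
```

```bash
python3 - <<'E'
from h import *
for c in("top","scene"):
    d=robot.read_camera(c); W=cloud(d)
    for n in("blue_slide_bar","yellow_slide_bar"):
        r=robot.regions_of(c,n)[0]; m=cv2.dilate(r["pixels"].astype(np.uint8),np.ones((5,5)))>0
        m&=(W[...,2]>62)&(W[...,2]<76)
        Q=W[m][:,:2].astype(np.float32); (ctr,sz,a)=cv2.minAreaRect(Q)
        white=m&(d["img"].min(-1)>150)
        print(c,n,m.sum(),np.round(ctr,1),np.round(sz,1),round(a,1),"stripe",white.sum(),np.median(W[white],axis=0).round(1))
        t=r["pixels"]&(W[...,2]>15)&(W[...,2]<30)
        Q=W[t][:,:2].astype(np.float32); print("  tongue",[np.round(x,1) for x in cv2.minAreaRect(Q)])
    # green box
    g=d["img"].astype(int); m=(g[...,1]>g[...,0]+25)&(g[...,1]>g[...,2]+25)&(W[...,2]>70)&(W[...,2]<90)
    if m.sum()>50: print("green",m.sum(),[np.round(x,1) for x in cv2.minAreaRect(W[m][:,:2].astype(np.float32))])
E
```

```text
top blue_slide_bar 1881 [546.  -33.4] [159.7  23.2] 82.1 stripe 124 [545.2 -33.5  69. ]
  tongue [array([635.4, -38.4]), array([242.5,  94.4]), np.float64(2.1)]
top yellow_slide_bar 1891 [566.2 175.2] [159.   22.8] 81.9 stripe 125 [565.3 175.6  68.9]
  tongue [array([655.2, 162.7]), array([ 43.3, 241.1]), np.float64(79.6)]
scene blue_slide_bar 1084 [646.5 -46.4] [158.6 228.4] 83.4 stripe 68 [545.4 -34.4  66.9]
  tongue [array([623.1, -55.4]), array([ 77.3, 243.9]), np.float64(76.5)]
scene yellow_slide_bar 774 [566.7 174.7] [159.   22.9] 81.4 stripe 47 [565.4 175.   66.3]
  tongue [array([650.5, 161.3]), array([ 85.8, 253.3]), np.float64(80.7)]
```

View pics/top.png

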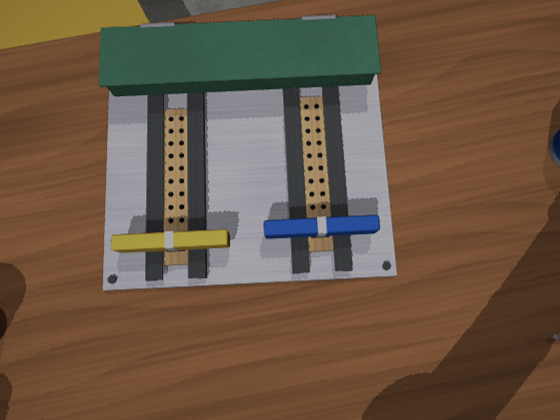

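View pics/scene.png

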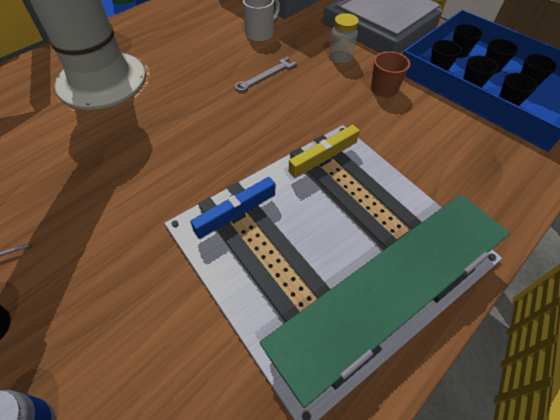

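The top view shows the blue bar in the right channel with its stripe at about (322,226). The yellow bar is in the left channel with its stripe at about (170,240), and the green box is at the far end. I'll refine the bed axes from the box and start moving.

```bash
python3 - <<'E'
from h import *
d=robot.read_camera("top"); W=cloud(d)
m=(W[...,2]>74)&(W[...,2]<90)&(W[...,0]>600)&(W[...,0]<1000)&(abs(W[...,1])<350)
n,l,s,_=cv2.connectedComponentsWithStats(m.astype(np.uint8)); m=l==1+s[1:,4].argmax()
c,sz,a=cv2.minAreaRect(W[m][:,:2].astype(np.float32)); print(m.sum(),c,sz,a)
th=np.radians(a-90 if a>45 else a); ex=np.array([np.cos(th),np.sin(th)]); ey=np.array([-ex[1],ex[0]])
o=np.array(c)-175.5*ex; print("ex",ex,"origin",o)
for n,p in(("blue",(546,-33.4)),("yellow",(566.2,175.2))):
    v=np.array(p)-o; print(n,v@ex,v@ey)
b=np.array([546,-33.4]); t=robot.read_state()["tcp_pos"][:2]
for k in(-70,-11,): print(k,b+k*ex,b+k*ex-t)
E
```

```text
16690 (823.8698120117188, 32.515106201171875) (410.0821533203125, 100.76846313476562) 81.71739196777344
ex [ 0.98956956 -0.14405583] origin [650.20035381  57.79690378]
blue -89.97605315905365 -105.25634827425372
yellow -100.03679344227642 104.07779013836529
-70 [476.73013063 -23.31609213] [249.6620075  585.73567139]
-11 [535.11473481 -31.81538591] [308.04661168 577.23637761]
```

Request:
{"method": "move_arm", "body": {"plan": [[[0.02, 0.046, 0], [0, 0, -0.1], 0], [[0.02, 0.045, 0], [0, 0, -0.1], 0], [[0.02, 0.045, 0], [0, 0, -0.1], 0], [[0.02, 0.045, 0], [0, 0, -0.1], 0], [[0.02, 0.045, 0], [0, 0, -0.1], 0], [[0.02, 0.045, 0], [0, 0, 0], 0], [[0.02, 0.045, 0], [0, 0, 0], 0], [[0.02, 0.045, 0], [0, 0, 0], 0], [[0.02, 0.045, 0], [0, 0, 0], 0], [[0.02, 0.045, 0], [0, 0, 0], 0]]}}

```text
time_s: 1.95
tcp_pos: [427.6, -156.5, 231.8]
orientation: [[0.99, -0.143, 0.001], [-0.143, -0.99, -0.001], [0.001, 0.001, -1.0]]
wrist_force: [1.9, -0.7, -0.4]
finger_gap: 0.005
finger_force: 0.0
```

Request:
{"method": "move_arm", "body": {"plan": [[[0.017, 0.045, 0], [0, 0, 0], 0], [[0.017, 0.045, 0], [0, 0, 0], 0], [[0.015, 0.043, 0], [0, 0, 0], 0], [[0, 0, -0.045], [0, 0, 0], 0], [[0, 0, -0.045], [0, 0, 0], 0], [[0, 0, -0.045], [0, 0, 0], 0], [[0, 0, -0.03], [0, 0, 0], 0], [[0, 0, -0.022], [0, 0, 0], 0], [[0, 0, 0], [0, 0, 0], 0]]}}

```text
time_s: 2.85
tcp_pos: [473.6, -24.9, 41.8]
orientation: [[0.99, -0.142, -0.005], [-0.142, -0.99, 0.001], [-0.006, -0.0, -1.0]]
wrist_force: [-0.7, 0.1, 0.5]
finger_gap: -0.003
finger_force: 0.0
```

Request:
{"method": "move_arm", "body": {"plan": [[[0.02, -0.0025, 0], [0, 0, 0], 0], [[0.02, -0.003, 0], [0, 0, 0], 0], [[0.008, -0.001, 0], [0, 0, 0], 0], [[0.008, -0.001, 0], [0, 0, 0], 0], [[0.008, -0.0012, 0], [0, 0, 0], 0], [[0.008, -0.0012, 0], [0, 0, 0], 0], [[0.008, -0.0012, 0], [0, 0, 0], 0]]}}

```text
time_s: 3.55
tcp_pos: [556.1, -36.4, 44.4]
orientation: [[0.99, -0.143, -0.0], [-0.143, -0.99, -0.0], [-0.0, 0.0, -1.0]]
wrist_force: [-2.7, -0.0, 0.8]
finger_gap: -0.002
finger_force: 0.9
```

Request:
{"method": "move_arm", "body": {"plan": [[[0.008, -0.001, 0], [0, 0, 0], 0], [[0.008, -0.001, 0], [0, 0, 0], 0], [[0.008, -0.001, 0], [0, 0, 0], 0], [[0.008, -0.001, 0], [0, 0, 0], 0], [[0.008, -0.001, 0], [0, 0, 0], 0]]}}

```text
time_s: 4.05
tcp_pos: [596.6, -41.3, 44.2]
orientation: [[0.99, -0.143, -0.0], [-0.143, -0.99, 0.0], [-0.0, -0.0, -1.0]]
wrist_force: [-0.8, -0.9, 1.2]
finger_gap: -0.004
finger_force: 0.9
```

```bash
cat > m.py <<'E'
from h import *
d=robot.read_camera("top"); W=cloud(d); 
o=np.array([650.2,57.8]); ex=np.array([.98957,-.14406]); ey=np.array([.14406,.98957])
h=cv2.cvtColor(d["img"],cv2.COLOR_RGB2HSV)
for n,lo,hi in(("blue",105,130),("yellow",20,35)):
    m=(h[...,0]>lo)&(h[...,0]<hi)&(h[...,1]>120)&(W[...,2]>62)&(W[...,2]<74)&(abs(W[...,0]-620)<130)&(abs(W[...,1]-60)<240)
    c,s,a=cv2.minAreaRect(W[m][:,:2].astype(np.float32)); v=np.array(c)-o; print(n,m.sum(),np.round(c,1),np.round(s,1),round(a,1),"bed",(v@ex).round(1),(v@ey).round(1))
t=robot.read_state()["tcp_pos"][:2]-o; print("tcp bed",t@ex,t@ey)
cv2.imwrite("pics/m%d.png"%(robot.read_state()["time_s"]*100),d["img"][...,::-1])
E
python3 m.py; ls pics
```

```text
blue 207 [617.1 -42.8] [158.   20.8] 82.2 bed -18.3 -104.3
yellow 1659 [566.1 174.8] [158.2  21.8] 81.8 bed -100.1 103.7
tcp bed -36.99589458656774 -105.76638270949978
m409.png
scene.png
top.png
```

Centred and straight, with about 18 mm left. I'll continue gently until the force rises.

Request:
{"method": "move_arm", "body": {"plan": [[[0.005, -0.0005, 0], [0, 0, 0], 0], [[0.005, -0.0005, 0], [0, 0, 0], 0], [[0.004, -0.0005, 0], [0, 0, 0], 0], [[0.002, 0, 0], [0, 0, 0], 0]]}}

```text
time_s: 4.5
tcp_pos: [612.1, -43.2, 44.2]
orientation: [[0.99, -0.143, -0.0], [-0.143, -0.99, -0.0], [-0.0, 0.0, -1.0]]
wrist_force: [-2.4, -1.6, 0.0]
finger_gap: 0.002
finger_force: 1.3
```

Request:
{"method": "move_arm", "body": {"plan": [[[0.002, 0, 0], [0, 0, 0], 0], [[0.001, 0, 0], [0, 0, 0], 0]]}}

```text
time_s: 4.7
tcp_pos: [612.9, -42.9, 43.8]
orientation: [[0.99, -0.143, -0.004], [-0.143, -0.99, -0.001], [-0.004, 0.001, -1.0]]
wrist_force: [-6.9, -0.8, 4.3]
finger_gap: -0.0
finger_force: 4.1
```

```bash
python3 m.py
```

```text
blue 224 [632.7 -45.1] [158.1  20.4] 81.9 bed -2.5 -104.4
yellow 1654 [566.1 175.1] [158.8  21.7] 81.7 bed -100.1 104.0
tcp bed -22.371304660451816 -105.02336474265607
```

Request:
{"method": "move_arm", "body": {"plan": [[[0.002, 0, 0], [0, 0, 0], 0], [[0.002, 0, 0], [0, 0, 0], 0]]}}

```text
time_s: 4.95
tcp_pos: [612.9, -42.6, 43.0]
orientation: [[0.99, -0.142, -0.012], [-0.142, -0.99, -0.001], [-0.012, 0.003, -1.0]]
wrist_force: [-17.5, -0.1, 9.1]
finger_gap: -0.002
finger_force: 9.4
```

The slide is against the stop: the force is rising and the TCP isn't moving. Now I'll retract and lift.

Request:
{"method": "move_arm", "body": {"plan": [[[-0.008, 0.001, 0], [0, 0, 0], 0], [[-0.02, 0.003, 0], [0, 0, 0], 0], [[-0.03, 0.004, 0], [0, 0, 0], 0], [[-0.03, 0.004, 0], [0, 0, 0], 0], [[0, 0, 0.045], [0, 0, 0], 0], [[0, 0, 0.045], [0, 0, 0], 0], [[0, -0.02, 0.045], [0, 0, 0], 0], [[-0.03, -0.04, 0.03], [0, 0, 0], 0], [[-0.03, -0.045, 0], [0, 0, 0], 0], [[0, -0.045, 0], [0, 0, 0], 0]]}}

```text
time_s: 5.95
tcp_pos: [475.9, -172.6, 206.7]
orientation: [[0.99, -0.141, 0.002], [-0.141, -0.99, -0.003], [0.002, 0.003, -1.0]]
wrist_force: [0.6, 0.1, -0.6]
finger_gap: -0.004
finger_force: 0.0
```

```bash
python3 m.py; ls pics; mv pics/m[5-9]*.png pics/final.png; python3 -c "
from bench import robot; print(robot.read_state()['wrist_force'])"
```

```text
blue 1546 [633.7 -45.4] [158.2  22.6] 81.6 bed -1.5 -104.5
yellow 1654 [566.1 174.9] [158.5  21.9] 81.7 bed -100.1 103.8
tcp bed -137.4321825051521 -263.33212895389494
m409.png
m475.png
m600.png
scene.png
top.png
[ 0.40681981 -7.44202118  0.32283797]
```

View pics/final.png

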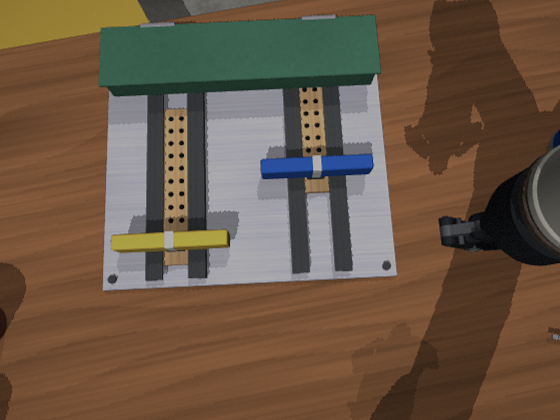

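The picture shows the blue bar home and straight at about (317,166), the yellow bar unmoved at about (170,240), and the arm clear.

```bash
python3 -c "
from bench import robot; print(robot.job_done())"
```

```text
the job is handed in; nothing more can be done
None
```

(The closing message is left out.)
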